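Index the sample carousel to the inspection lens

ROBOT

A 6-joint arm with a two-finger parallel gripper is mounted at the origin on the work surface. World frame = base frame: x ahead of the robot, y to its left, z up, the work surface at z = 0. Lengths are in m, angles in rad, forces in N, time in s.
With the tool pointing down it reaches from about 0.325 to 0.9 m from the base axis. Payload 6.1 kg.
Tool frame: the origin (TCP) lies where the fingers leave the gripper's body, on its centre line; the fingertips stand 73 mm ahead of it and the grasp point (between the pads) lies env.grip_point_offset ahead of it (env.grip_point_offset is the distance from the TCP to the grasp point, in m); z points along the fingers, y is the line along which they close (so a half turn about z gives the same grasp; the last joint's range is limited). The gripper opens to 85 mm and grips with 20 to 120 N. Pads are 22 mm wide; open, the fingers measure 114 mm over their backs; the gripper's body (76 mm by 85 mm) begins 54 mm behind the grasp point. The pads swing forward as they close: fully open they stand 13 mm farther back than shut.
Start: joints at [-1.403, 0.22, 1.526, -0, 1.395, -0.126], TCP at [0.181, -0.598, 0.304] pointing down, gripper open.
Joint ranges: [-2.98, 2.98], [-0.91, 2.08], [0.09, 2.57], [-1.24, 4.39], [0.2, 2.65], [-2.68, 2.68]. Speed limits (rad/s): [2.57, 2.57, 3.01, 3.14, 3.14, 3.14].

INTERFACE

Orientations are given as a unit quaternion [x, y, z, w].
In Python, from station import env gives the robot as it stands. Calls block until the motion is done:
- env.movep(position, orientation): joint-space move of the TCP to a pose.
- env.move_l(position, ori=None, vel=0.15): straight line of the TCP; ori=None keeps the orientation; vel is the mean speed in m/s.
- env.goto_joints(angles): joint-space move.
- env.command_gripper(opening, newtons=None): finger opening in m; newtons is the grip in N (None keeps the last); returns when the fingers have stopped.
- env.wait(seconds).
- env.inverse_kinematics(position, orientation): joint angles nearest the present ones, or None.
- env.get_image(name): name is "side" or "top"; returns the picture (400x640x3 uint8, red, green, blue); there is no depth.
- env.camera_params(name): a dict with "intrinsics" (3x3 intrinsics, pixels), "T" (4x4, takes a point from camera to world coordinates). Camera axes: x right, y down, z forward; pixel columns grow to the right and rows downward; lengths in m; the calibration is good to about 2 mm. A picture is of the moment at which its call begins. camera_params takes no time and is no camera call.
A pose or a line that the arm cannot do raises env.MotionError and nothing moves.
- env.hand_in(): hands the job in; it is judged then, once.
Readings, each from a call of its own:
- env.read_t(): time.
- env.read_joint_positions(): joint angles.
- env.read_qvel(): joint speeds.
- env.read_tau(): joint torques, N m.
- env.read_tcp_pos(): TCP position.
- env.read_ee_rot(): TCP orientation.
- env.read_force(): force on the tool from outside, world axes, zero at the start.
- env.read_wrist_torque(): the same for the moment, N m.
- env.read_finger_gap(): finger opening in m.
- env.read_grasp_force(): force on a finger pad.
Only numpy, scipy, OpenCV 4.12 (cv2) and the standard library are available. Lean on these libraries where they do the work, as an engineer would, in place of code of your own. Each camera call takes 0.05 s, during which the arm holds its last target. There are 200 camera calls.

TASK

Push the carousel round by its sample holders until the blue-capped holder stands at the red index block, in front of the inspection lens, and leave it standing there. Do not disturb the brown glass bottle next to the carousel.

Things in the scene. Friction and masses are not known exactly. Their poses are not given: they have to be found in the camera images.
- turntable: Aluminium carousel disc, 220 mm diameter, top 40 mm above the bench, on a fixed black base (270 mm diameter, 16 mm high). Turns endlessly either way about its vertical axis, about 1 N drag at the holders; stays where left. Four brass holders stand 85 mm from the axis, 90 degrees apart. Hub: 36 mm diameter, 62 mm high. Origin: on the axis, 24 mm above the bench; z up, x towards the blue holder
- blue_top (a point): Centre of the top of the blue-capped sample holder: an upright round brass post, 24 mm diameter, fixed to the turntable 85 mm from its axis, with a 14 mm tall cap, top 90 mm above the bench. The other three holders are the same with white, orange and green caps
- index (a point): Where blue_top must be: fixed point 85 mm from the turning axis, 90 mm above the bench, in line with the red index block (14 mm wide, top 40 mm above the bench) that stands on the black base just outside the disc. Beyond the block lies the inspection lens, 52 mm diameter, 165 to 270 mm from the axis, top 89 mm above the bench. x axis: from the turning axis outward to the block
- amber_bottle: Loose brown glass bottle with a red cap, 56 mm diameter, 105 mm tall, standing on the bench 200 to 270 mm from the turning axis. To be left alone. Origin at the centre of its underside

How it is judged:
By the outcome, as a careful person would: the job done as asked, in the order asked, and still so for the second after the job is handed in, with the robot touching nothing.
It also fails if it takes over 32 s, if anything falls off the work surface, if the arm or the gripper's body presses on something with over 40 N, if the wrist force passes 120 N, or if a joint passes its speed limit or range.

## Working session

There is one attempt and no reset: what is moved stays moved. The work goes in short steps, each a Python script; the robot and the scene stay as the last script left them, time stands still between calls to the robot, and variables do not carry over. Pictures are saved under pics/ and viewed, at most 10 in all, crops included, and the job is handed in when it is done.

```bash
mkdir -p pics; python3 - <<'E'
from station import env
import cv2
for n in("top","side"):
    cv2.imwrite(f"pics/{n}0.png",env.get_image(n)[:,:,::-1])
    p=env.camera_params(n);print(p["intrinsics"],p["T"])
print(env.read_t(),env.grip_point_offset,env.read_ee_rot())
E
```

```text
[[398.08870825   0.         323.88524167]
 [  0.         398.08870825 199.62230533]
 [  0.           0.           1.        ]] [[ 0.01934032 -0.99148384  0.12878568  0.47538747]
 [-0.99939722 -0.02288548 -0.02610473  0.14096749]
 [ 0.02882974 -0.12820318 -0.9913288   0.8363449 ]
 [ 0.          0.          0.          1.        ]]
[[435.8585987    0.         326.69192811]
 [  0.         435.8585987  196.98659768]
 [  0.           0.           1.        ]] [[-0.84981669 -0.27866003  0.44739264  0.23498063]
 [-0.52667765  0.41585492 -0.74140093  0.68160371]
 [ 0.02054838 -0.86568659 -0.50016446  0.44501848]
 [ 0.          0.          0.          1.        ]]
0.1 0.0539 [ 9.89230006e-01  1.46366814e-01 -2.19231575e-05 -8.66625165e-04]
```

View pics/top0.png

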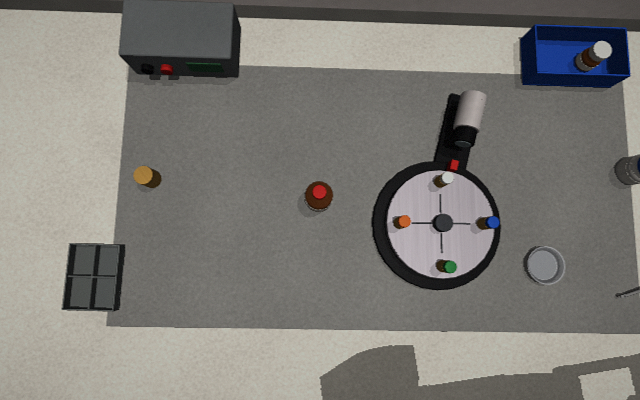

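View pics/side0.png

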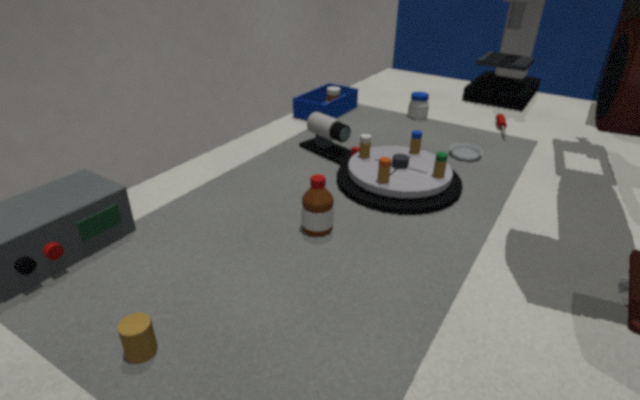

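The top view shows the carousel hub at (443,223), with blue at (492,222), white (447,179), orange (403,221) and green (450,267). The red block is at (454,165), the lens lies up-right of it, and the bottle is at (319,195). The side view shows the same layout. Blue needs to go about 75–80° counter-clockwise.

```bash
cat > h.py <<'E'
from station import env
import numpy as np, cv2
def ray(n,uv,z):
    p=env.camera_params(n);K,T=p["intrinsics"],p["T"]
    d=T[:3,:3]@np.linalg.solve(K,[uv[0],uv[1],1.]);o=T[:3,3]
    return (o+d*(z-o[2])/d[2])[:2]
HS={"blue":(105,130,90),"green":(50,85,60),"orange":(8,20,150),"red":(0,6,90)}
def blobs(img,c):
    h=cv2.cvtColor(img,cv2.COLOR_RGB2HSV);lo,hi,v=HS[c]
    m=cv2.inRange(h,(lo,130,v),(hi,255,255))
    if c=="red": m|=cv2.inRange(h,(174,130,v),(180,255,255))
    n,_,s,ce=cv2.connectedComponentsWithStats(m)
    return [(s[i,4],*s[i,:4],*ce[i].round(2)) for i in range(1,n) if s[i,4]>8]
E
python3 - <<'E'
from h import *
for n in("top","side"):
    im=cv2.imread(f"pics/{n}0.png")[:,:,::-1].copy()
    for c in HS:
        for b in blobs(im,c): print(n,c,*b,ray(n,b[5:],.04 if c=="red" else .085).round(4))
    if n=="top": cv2.imwrite("pics/crop0.png",cv2.resize(im[90:295,365:510],None,fx=4,fy=4,interpolation=cv2.INTER_CUBIC)[:600,:,::-1])
E
```

```text
top blue 1882 535 24 95 52 566.66 54.79 [ 0.8817 -0.3674]
top blue 111 487 216 13 12 493.1 221.7 [ 0.5379 -0.2035]
top green 105 445 261 11 12 450.08 266.55 [ 0.4516 -0.1186]
top orange 248 134 166 18 18 142.55 174.55 [0.6129 0.4657]
top orange 104 399 215 12 12 404.47 220.69 [ 0.5361 -0.0329]
top red 57 161 64 11 7 165.79 67.0 [0.8498 0.4549]
top red 69 450 159 9 11 454.01 164.29 [ 0.6585 -0.1468]
top red 158 312 185 15 14 319.09 191.42 [0.5953 0.13  ]
side blue 28 336 92 13 8 342.14 95.46 [ 0.8179 -0.3544]
side blue 62 413 93 15 5 419.94 94.84 [ 0.6417 -0.488 ]
side blue 9 295 96 5 4 297.0 97.89 [ 0.9068 -0.2636]
side blue 13 310 101 8 3 313.92 102.15 [ 0.8491 -0.2593]
side blue 30 320 101 13 5 324.53 103.07 [ 0.8221 -0.269 ]
side blue 29 413 131 8 5 416.76 132.59 [ 0.5411 -0.2103]
side green 36 438 153 8 6 441.47 155.25 [ 0.4538 -0.1225]
side orange 22 381 158 9 3 385.05 158.86 [ 0.5406 -0.0426]
side red 62 497 115 8 9 500.4 119.16 [ 0.4252 -0.5495]
side red 22 352 147 8 4 355.77 148.55 [ 0.6592 -0.1461]
side red 88 311 175 14 8 317.52 178.2 [0.6522 0.0275]
side red 87 43 242 15 12 49.46 246.41 [0.8685 0.4436]
```

View pics/crop0.png

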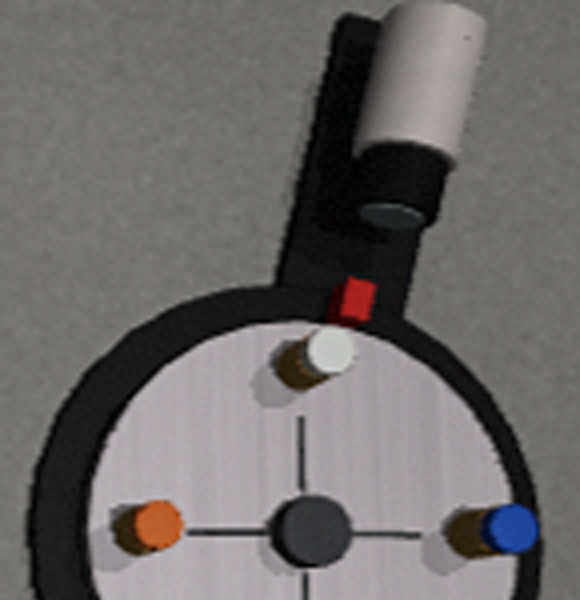

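The crop shows the red block's bright top face centred near image (455,165), and the lens plate edges running parallel to the index direction. I'll get the angle from both.

```bash
python3 - <<'E'
from h import *
im=cv2.imread("pics/top0.png")[:,:,::-1].copy()
r=im[155:178,445:465,0].astype(int)-im[155:178,445:465,1]; print(r.max())
ax=np.array([.537,-.1182])
for t in (60,100,120,140):
    ys,xs=np.nonzero(r>t); p=ray("top",(xs.mean()+445,ys.mean()+155),.04); print(t,len(xs),p,np.degrees(np.arctan2(*(p-ax)[::-1])),np.hypot(*(p-ax)))
f=lambda x,y,z:ray("top",(365+x/4-.4,90+y/4-.4),z)
for a,b,z in(((280,285),(336,25),.016),((405,315),(425,225),.016),((375,62),(358,150),.063),((487,15),(455,165),.063)):
    d=f(*b,z)-f(*a,z); print(np.degrees(np.arctan2(d[1],d[0])))
hub=f(311,530,.062);print(hub)
for c in("blue","orange","green"):
    b=[b for b in blobs(im,c) if 370<b[5]<510 and b[6]>200][0]
    p=ray("top",b[5:],.088)-ax;print(c,np.degrees(np.arctan2(p[1],p[0])),np.hypot(*p))
E
```

```text
140
60 72 [ 0.65826969 -0.14666375] -13.209048012162928 0.12456533435947234
100 58 [ 0.65822621 -0.14673548] -13.24574401409969 0.12453942104959904
120 49 [ 0.65829606 -0.14706352] -13.385124762470099 0.12468294635533393
140 0 [nan nan] nan nan
-12.836773901983047
-13.80641722154545
168.1078278169872
166.58193763204451
[ 0.53683353 -0.11308427]
blue -89.57257882442394 0.08396632216419385
orange 90.73692126693618 0.08600007035712622
green 179.57206028575092 0.0853042914015463<stdin>:6: RuntimeWarning: Mean of empty slice.
  ret = ret.dtype.type(ret / rcount)
```

```bash
python3 - <<'E'
from h import *
im=cv2.imread("pics/top0.png")[:,:,::-1].copy()
g=im.min(2)
_,m=cv2.threshold(g,110,255,0);m[:,:370]=0;m[:,510:]=0;m[:158]=0;m[295:]=0
c=max(cv2.findContours(m,0,1)[0],key=cv2.contourArea)
h=cv2.convexHull(c)[:,0]
P=np.array([ray("top",p,.04) for p in h]);
q=h.astype(np.float32)
ok=(h[:,1]>190)&(h[:,0]<485)|(h[:,1]>245)
P=P[ok].astype(np.float32)
A=np.c_[2*P,np.ones(len(P))];s=np.linalg.lstsq(A,(P**2).sum(1),rcond=None)[0];print("disc",s[:2],np.sqrt(s[2]+s[:2]@s[:2]),len(P))
w=g[205:240,425:462];print(*[''.join('#' if v<75 else '.' for v in r) for r in w],sep='\n')
E
```

```text
disc [ 0.53668465 -0.11639142] 0.10873947656041484 25
...............#.....................
...............#.....................
...............#.....................
...............#.....................
...............#.....................
...............#.....................
...............#.....................
.....................................
.....................................
...............######................
............###########..............
..........###############............
.........#################...........
.........#################...........
........###################..........
.......####################..........
.......####################..........
.....#######################.........
#####################################
........####################.........
........###################..........
........###################..........
.........#################...........
..........################...........
...........##############............
............###########..............
.............#######.................
.....................................
................#....................
................#....................
................#....................
................#....................
................#....................
................#....................
................#....................
```

```bash
cat >> h.py <<'E'
AX=np.array([.537,-.117])
def pose(th,gap,z,s=.023,r=.085):
    t=np.radians(th);d=np.array([np.cos(t),np.sin(t)]);tg=np.array([-d[1],d[0]])
    f=(t+np.pi/2)/2
    return [*(AX+r*d-(s+gap)*tg),z],[np.cos(f),np.sin(f),0,0]
def look(name):
    im=env.get_image("top");cv2.imwrite(f"pics/{name}.png",im[:,:,::-1])
    P={}
    for c in("blue","orange","green"):
        for b in blobs(im,c):
            p=ray("top",b[5:],.088)
            if np.hypot(*(p-AX))<.11: P[c]=p; print(c,b[0],p.round(4),np.degrees(np.arctan2(*(p-AX)[::-1])).round(2))
    return P
E
python3 - <<'E'
from h import *
env.command_gripper(0)
env.movep(*pose(-89.5,.02,.22))
env.move_l(pose(-89.5,.02,.130)[0])
print(env.read_t(),env.read_tcp_pos(),env.read_force())
for th in np.linspace(-89.5,-17,9):
    p,q=pose(th,0,.130); env.move_l(p,q,vel=.08)
    print(th.round(1),env.read_force().round(1))
p,q=pose(-17,.02,.130);env.move_l(p,q)
p,q=pose(-17,.04,.22);env.move_l(p,q,.2)
print(env.read_t()); look("a1")
E
```

```text
3.475 [ 0.49520483 -0.20291646  0.1307095 ] [ 0.26762582 -0.30363542  0.14848936]
-89.5 [ 0.3  0.5 -1. ]
-80.4 [0.1 0.4 0.4]
-71.4 [-0.4  0.   0.4]
-62.3 [-0.1 -0.2 -0.7]
-53.2 [ 0.1 -0.   0. ]
-44.2 [ 0.2 -0.6 -0.7]
-35.1 [ 0.4 -0.9  0.6]
-26.1 [ 0.4  0.2 -0.5]
-17.0 [-0.4  0.   0.2]
7.3667
blue 84 [ 0.6183 -0.1411] -16.48
green 103 [ 0.5125 -0.1994] -106.59
```

View pics/a1.png

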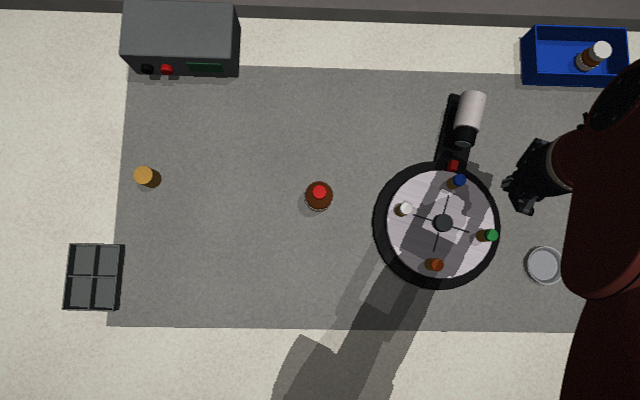

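Blue is now at (459,181), just right of the index line, and the measured angle is about -16.6°. The bottle hasn't moved. I'll push the last 3°, then move the arm clear and look again.

```bash
python3 - <<'E'
from h import *
HS["orange"]=(5,20,80)
p,q=pose(-17,.02,.130);env.move_l(p,q,.2)
p,q=pose(-17,.004,.130);env.move_l(p,q,.1)
p,q=pose(-13.7,0,.130);env.move_l(p,q,vel=.02);print(env.read_force())
p,q=pose(-13.7,.02,.130);env.move_l(p,q)
p,q=pose(-13.7,.04,.22);env.move_l(p,q,.2)
env.goto_joints([-1.403, 0.22, 1.526, -0, 1.395, -0.126])
print(env.read_t()); P=look("a2")
d=P["blue"]-P["orange"];print(np.degrees(np.arctan2(d[1],d[0])),np.hypot(*d),(P["blue"]+P["orange"])/2)
im=cv2.imread("pics/a2.png");print([b for b in blobs(im[:,:,::-1].copy(),"red")])
cv2.imwrite("pics/crop2.png",cv2.resize(im[90:240,400:510],None,fx=4,fy=4,interpolation=cv2.INTER_CUBIC))
E
```

```text
[0.64149111 0.84129789 0.67407758]
11.9333
blue 111 [ 0.6197 -0.1359] -12.9
orange 124 [ 0.4539 -0.0973] 166.68
green 116 [ 0.5173 -0.1999] -103.34
-13.112655574675918 0.17018539473914027 [ 0.53678968 -0.11662782]
[(np.int32(58), np.int32(161), np.int32(64), np.int32(11), np.int32(7), np.float64(165.71), np.float64(66.97)), (np.int32(69), np.int32(450), np.int32(159), np.int32(9), np.int32(11), np.float64(454.01), np.float64(164.29)), (np.int32(158), np.int32(312), np.int32(185), np.int32(15), np.int32(14), np.float64(319.09), np.float64(191.42))]
```

View pics/crop2.png

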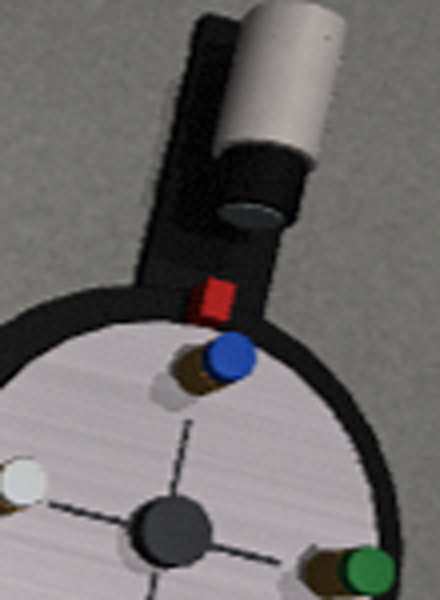

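The crop shows the blue cap centred on the line from the hub through the red block to the lens. It measures about -13.2°, against about -13.4° for the block. The bottle's cap pixels are unchanged, and the arm is back at its start pose.

```bash
python3 -c "
from station import env
print(env.hand_in())"
```

```text
the job is handed in; nothing more can be done
None
```

The blue-capped holder now stands at the red index block, within about half a degree by the camera; the bottle was not disturbed, the arm is clear, and the job was handed in at about 12 s.

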